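# Tamp the aroma stones level in the diffuser box

### The arm

A 6-joint arm with a two-finger parallel gripper is mounted at the origin on the work surface. World frame = base frame: x ahead of the robot, y to its left, z up, the work surface at z = 0. Lengths are in m, angles in rad, forces in N, time in s.
With the tool pointing down it reaches from about 0.325 to 0.775 m from the base axis. Payload 5.5 kg.
Tool frame: the origin (TCP) lies between the finger pads; the fingertips stand 8 mm ahead of it and the grasp point (between the pads) lies 11 mm behind it (tcp_to_tips is the distance from the TCP to the fingertips, in m); z points along the fingers, y is the line along which they close (so a half turn about z gives the same grasp; the last joint's range is limited). The gripper opens to 88 mm and grips with 3 to 60 N. Pads are 20 mm wide; open, the fingers measure 115 mm over their backs; the gripper's body (75 mm by 178 mm) begins 61 mm behind the grasp point.
Start: joints at [-1.293, 0.091, 1.231, -0, 1.82, -0.057], TCP at [0.197, -0.567, 0.231] pointing down, gripper open.
Joint ranges: [-2.87, 2.87], [-0.86, 2.18], [0.17, 2.46], [-1.51, 4.65], [0.06, 2.69], [-2.65, 2.65]. Speed limits (rad/s): [2.57, 2.57, 3.01, 3.14, 3.14, 3.14].

### API

Orientations are given as a unit quaternion [w, x, y, z].
In Python, from bench import * gives the robot as it stands. Calls block until the motion is done:
- move_to(position, orientation): joint-space move of the TCP to a pose.
- move_l(position, speed=0.15, orientation=None): straight line of the TCP; orientation=None keeps the orientation; speed is the mean speed in m/s.
- movej(angles): joint-space move.
- gripper_open() and close(): open the fingers fully, or close them until they stop; the grip force is fixed at half the most.
- hold(seconds).
- inverse_kinematics(position, orientation): joint angles nearest the present ones, or None.
- state(): the state.
- get_image(name): name is "side" or "top" or "wrist"; returns a dict with "frame" (420x560x3 uint8, blue, green, red), "depth" (420x560 float32, m along the optical axis (not along the pixel's ray), 0 where there is no reading), "camera_matrix" (3x3 intrinsics, pixels), "view" (4x4, takes a point from world to camera coordinates). Camera axes: x right, y up, looking along -z (the intrinsics and any distortion apply to the point x, -y, -z); pixel columns grow to the right and rows downward; lengths in m; the calibration is good to about 2 mm. A picture is of the moment at which its call begins.
A pose or a line that the arm cannot do raises IKError and nothing moves.
- job_done(): hands the job in; it is judged then, once.
The state is a dict: "time": time; "joint_pos": joint angles; "dq": joint speeds; "joint_torque": joint torques, N m; "ee_pos": TCP position; "ee_rot": TCP orientation; "ft_force": force on the tool from outside, world axes, zero at the start; "moment": the same for the moment, N m; "finger_gap": finger opening in m; "finger_force": force on a finger pad.
Only numpy, scipy, OpenCV 4.12 (cv2) and the standard library are available. Lean on these libraries where they do the work, as an engineer would, in place of code of your own. Each camera call takes 0.05 s, during which the arm holds its last target. There are 200 camera calls.

### The job

Two of the clay aroma stones are riding up on the others in the wooden diffuser box, so its grille will not go on: take the wooden tamper from its cork coaster and press the stones down until all of them lie level on the floor of the box, finishing with a firm steady push of about 12 newtons held on the middle of the level bed for a second, and never more than 20. Let only the tamper touch the stones and the box, then stand it upright back on the middle of its coaster and let go. Leave the bottles, crusher, bowl and magnifier as they are.

Things in the scene. Friction and masses are not known exactly. Their poses are not given: they have to be found in the camera images.
- box: open varnished wooden diffuser box, fixed, 132 (own x) x 108 (own y) x 55 mm high, walls 6 mm; origin at the centre of its underside. Inner floor 10 mm above the underside; 96 mm wide inside, split by a low 4 mm rib (top 26 mm above the underside) into two lanes along x. The stones lie between the +x wall (inner face x = +60 mm) and the partition.
- partition (a joint): upright board across the box, 8 mm thick, top 50 mm above the box's underside; value = metres slid towards the box's -x, 0 to 0.020. At 0 its stone-side face is at box x = -29.5 mm. Stiff (about 3 N friction, no spring). Pressing the two high stones down spreads the rows and shoves it about 10 mm; they resist with roughly 4 to 12 N in all, then drop home.
- bed (a point): middle of the stone bed at the height of the stones' tops once level: 35 mm above the box's underside, 11 mm to +x of the box's origin; axes as the box's. A tamper centred here and turned with the box bears on both high stones with 6 mm or more of room all round. The foot (60 x 84) goes in with its x along the box's, either way round. The level bed is rigid.
- floorboard: the box's thin rigid wooden floor, 120 x 96 x 4 mm, fixed in the box; origin at the centre of its underside, 6 mm above the box's underside. The load pressed on the stones arrives here (plus about 2 N of the stones' own weight).
- tamper: hand tamper, 180 g, standing on the coaster: flat beech foot 60 (own x) x 84 (own y) x 12 mm, origin at the centre of its underside, z up; 15 mm square steel stem; on it a 24 mm square beech handle, 87 mm long, from 30 to 117 mm up when bottomed. The handle telescopes: it starts 0 to 9 mm above its stop (not measured), slides down stiffly at about 5 N, then is solid.
- coaster: plain cork coaster, 90 (own x) x 114 (own y) x 6 mm, fixed; origin at the centre of its underside. The tamper starts near its centre, turned with it to within about 0.1 rad.
- stone1: smooth pale fired-clay aroma stone, a round-ended chunk 25 mm thick and 44 mm long (along its own y), 28 g, loose, slippery (friction about 0.2); origin at its centre, so 22.5 mm above the box's underside when it lies on the box floor; starts on the floor of the box in the +y lane
- stone2: smooth pale fired-clay aroma stone, a round-ended chunk 25 mm thick and 44 mm long (along its own y), 28 g, loose, slippery (friction about 0.2); origin at its centre, so 22.5 mm above the box's underside when it lies on the box floor; starts on the floor of the box in the +y lane
- stone3: smooth pale fired-clay aroma stone, a round-ended chunk 25 mm thick and 44 mm long (along its own y), 28 g, loose, slippery (friction about 0.2); origin at its centre, so 22.5 mm above the box's underside when it lies on the box floor; starts on the floor of the box in the +y lane
- stone4: smooth pale fired-clay aroma stone, a round-ended chunk 25 mm thick and 44 mm long (along its own y), 28 g, loose, slippery (friction about 0.2); origin at its centre, so 22.5 mm above the box's underside when it lies on the box floor; starts on the floor of the box in the -y lane
- stone5: smooth pale fired-clay aroma stone, a round-ended chunk 25 mm thick and 44 mm long (along its own y), 28 g, loose, slippery (friction about 0.2); origin at its centre, so 22.5 mm above the box's underside when it lies on the box floor; starts on the floor of the box in the -y lane
- stone6: smooth pale fired-clay aroma stone, a round-ended chunk 25 mm thick and 44 mm long (along its own y), 28 g, loose, slippery (friction about 0.2); origin at its centre, so 22.5 mm above the box's underside when it lies on the box floor; starts on the floor of the box in the -y lane
- stone7: smooth pale fired-clay aroma stone, a round-ended chunk 25 mm thick and 44 mm long (along its own y), 28 g, loose, slippery (friction about 0.2); origin at its centre, so 22.5 mm above the box's underside when it lies on the box floor; one of the two high stones, riding about 16 mm up in the gap between stone1 and stone2 (top about 51 mm above the box's underside), in the +y lane
- stone8: smooth pale fired-clay aroma stone, a round-ended chunk 25 mm thick and 44 mm long (along its own y), 28 g, loose, slippery (friction about 0.2); origin at its centre, so 22.5 mm above the box's underside when it lies on the box floor; the other high stone, riding about 16 mm up in the gap between stone5 and stone6, in the -y lane
- dropper_a: amber glass dropper bottle, diameter 33, 100 mm high, standing between the box and the tamper's coaster; origin at the centre of its base; not to be disturbed
- dropper_b: second, identical amber dropper bottle, on the lacquered tray; not to be disturbed
- crusher: stainless pill crusher, diameter 48, 78 mm high with a cross handle, on the tray; origin at the centre of its base; not to be disturbed
- glass_bowl: small glass bowl, diameter 96, 42 mm high, on the tray; origin at the centre of its base; not to be disturbed
- magnifier: folded acrylic magnifier, 75 x 46 x 13 mm, lying flat nearer the robot; origin at the centre of its underside; not to be disturbed
Not all that is in view belongs to the job. What is shaped like the stone5 but pink or purple is not meant.

How it is judged:
By the outcome, as a careful person would: the job done as asked, in the order asked, and still so for the second after the job is handed in, with the robot touching nothing.
It also fails if it takes over 61 s, if anything falls off the work surface, if the arm or the gripper's body presses on something with over 40 N, if the wrist force passes 120 N, or if a joint passes its speed limit or range.

## Working session

There is one attempt and no reset: what is moved stays moved. The work goes in short steps, each a Python script; the robot and the scene stay as the last script left them, time stands still between calls to the robot, and variables do not carry over. Pictures are saved under pics/ and viewed, at most 10 in all, crops included, and the job is handed in when it is done.

```bash
ls; mkdir -p pics; python3 - <<'E'
from bench import *
import cv2,numpy as np
for n in("top","side"):
    g=get_image(n);cv2.imwrite(f"pics/{n}0.png",g["frame"]);np.savez(f"{n}0.npz",**g)
    print(n,g["camera_matrix"],g["view"])
print(state())
E
```

```text
pics
top [[457.18418573   0.         270.23073883]
 [  0.         457.18418573 212.46625908]
 [  0.           0.           1.        ]] [[ 0.01422681 -0.99987826  0.00640797 -0.05220639]
 [ 0.96749899  0.01538371  0.2524065  -0.56901053]
 [-0.25247435  0.00260877  0.96760007 -0.74059052]
 [ 0.          0.          0.          1.        ]]
side [[384.63881131   0.         278.64294469]
 [  0.         384.63881131 210.68482663]
 [  0.           0.           1.        ]] [[ 0.98733272 -0.15681593 -0.02414249 -0.54963056]
 [ 0.10214089  0.51176372  0.8530329  -0.07249195]
 [-0.1214139  -0.84469323  0.52129839 -0.86568825]
 [ 0.          0.          0.          1.        ]]
{'time': 0.1, 'joint_pos': array([-1.29270547e+00,  9.18035116e-02,  1.23175196e+00,  1.91977604e-05,
        1.81982910e+00, -5.67027639e-02]), 'dq': array([ 2.10986587e-04, -1.02260725e-03, -1.98616982e-03, -3.65893454e-04,
       -1.02257930e-03, -8.17201145e-05]), 'joint_torque': array([ 3.48352682e-03, -4.47861135e+01, -4.07570136e+01,  7.01817730e-02,
        2.84531596e-02, -1.18828661e-04]), 'ee_pos': array([ 0.19707645, -0.56643769,  0.22961564]), 'ee_rot': array([-8.91504859e-04,  9.86021052e-01,  1.66618371e-01, -8.97271474e-05]), 'ft_force': array([ 0.12871503,  1.15905885, -0.51454477]), 'moment': array([ 0.03325823, -0.01387984,  0.01784906]), 'finger_force': 0.0, 'finger_gap': 0.08796985120995619}
```

View pics/top0.png

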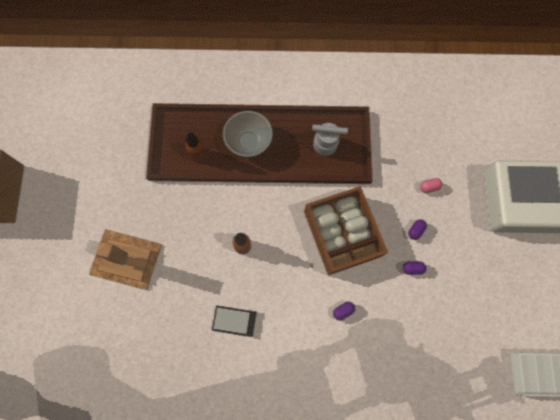

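View pics/side0.png

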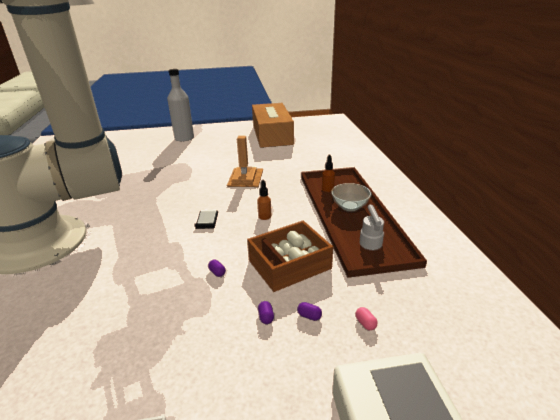

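The top view shows the box at about (345,231) with the partition on its lower side, the tamper and coaster at (126,259), and dropper_a between them at (242,243). Next I'll fit poses from the depth image.

```bash
cat > h.py <<'E'
import numpy as np,cv2
def cloud(g):
    K=g["camera_matrix"];d=g["depth"];v,u=np.mgrid[:d.shape[0],:d.shape[1]]
    p=np.stack([(u-K[0,2])/K[0,0]*d,-(v-K[1,2])/K[1,1]*d,-d],-1)
    V=g["view"];P=(p-V[:3,3])@V[:3,:3]; P[d<=0]=np.nan
    return P
def rect(Q):
    return cv2.minAreaRect((Q[:,:2]*1000).astype(np.float32))
def sel(P,u0,u1,v0,v1,z0,z1):
    Q=P[v0:v1,u0:u1].reshape(-1,3);return Q[(Q[:,2]>z0)&(Q[:,2]<z1)]
E
python3 - <<'E'
from h import *
for n in("top",):
    g=np.load("top0.npz");P=cloud(g)
    print("table z",np.nanmedian(P[300:400,150:200,2]))
    Q=P[215:310,75:185].reshape(-1,3);print("tamper z hist",np.histogram(Q[:,2],np.arange(-.005,.15,.005))[0])
    Q=P[180:280,295:395].reshape(-1,3);print("box z hist",np.histogram(Q[:,2],np.arange(-.005,.08,.005))[0])
    for nm,a in dict(rim=(295,395,180,280,.049,.062),coaster=(80,175,220,300,.003,.0105),foot=(80,175,220,300,.013,.022),handle=(80,175,220,300,.05,.14),htop=(80,175,220,300,.108,.14),dropA=(225,260,225,262,.02,.12),bowl=(215,280,105,165,.02,.1)).items():
        Q=sel(P,*a);print(nm,len(Q),Q.mean(0).round(4),rect(Q),Q[:,2].max())
    Q=sel(P,80,175,220,300,.1,.14);print(np.sort(Q[:,2])[-15:])
    # stones relative
f=cv2.resize(g["frame"][180:310,60:400],None,fx=2.35,fy=2.35,interpolation=cv2.INTER_CUBIC);cv2.imwrite("pics/crop0.png",f)
E
```

```text
table z 0.00016129666916585113
tamper z hist [3266 4522 1005   46  956  123    7    0    0    4   13   16   13   17
   18   16   17   13   18   18   14   20   19   13   20   29  191    7
    0    0]
box z hist [2559 2499  368  388  200  211  488  943  336  278  590  669  430    0
    0    0]
rim 1249 [ 0.5472 -0.1827  0.0536] ((548.6416015625, -181.66160583496094), (132.59974670410156, 108.81573486328125), 19.974023818969727) 0.058686652360854304
coaster 1396 [0.493  0.2218 0.006 ] ((493.7217102050781, 226.99969482421875), (149.9693145751953, 182.17662048339844), 0.9048794507980347) 0.010403455900553365
foot 1096 [0.4864 0.2181 0.0181] ((490.23492431640625, 225.03240966796875), (85.34966278076172, 60.209190368652344), 76.70652770996094) 0.021946253713670535
handle 459 [0.4877 0.2198 0.106 ] ((489.9337158203125, 224.595947265625), (24.291501998901367, 24.186565399169922), 76.26461791992188) 0.130651451080849
htop 271 [0.4888 0.2226 0.1245] ((489.7751159667969, 224.72593688964844), (24.15703010559082, 23.564239501953125), 76.79923248291016) 0.130651451080849
dropA 292 [0.5167 0.0064 0.0621] ((520.3834228515625, 7.334629058837891), (29.550689697265625, 32.54600524902344), 18.63526153564453) 0.10304640476547045
bowl 1178 [0.7452 0.0037 0.0355] ((746.2022705078125, 6.389194488525391), (122.4333724975586, 127.26234436035156), 0.8754445314407349) 0.05186423736229014
[0.12903566 0.12910766 0.12914804 0.12924732 0.12929793 0.12956393
 0.12960016 0.12979085 0.13000215 0.13001831 0.1300665  0.13018666
 0.13019884 0.13034422 0.13065145]
```

View pics/crop0.png

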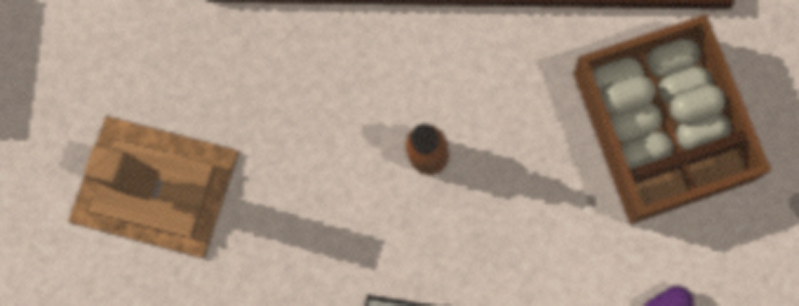

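```bash
cat >> h.py <<'E'
from bench import *
def q(deg):
    a=np.radians(deg)/2;return [0,np.cos(a),np.sin(a),0]
def ray(g,u,v,z):
    K=g["camera_matrix"];V=g["view"];R=V[:3,:3];c=-R.T@V[:3,3]
    d=R.T@np.array([(u-K[0,2])/K[0,0],-(v-K[1,2])/K[1,1],-1]);return c+d*(z-c[2])/d[2]
E
python3 - <<'E'
from h import *
g=np.load("top0.npz")
C=[ray(g,60+(a+.5)/2.35-.5,180+(b+.5)/2.35-.5,.006)[:2] for a,b in((107,117),(240,150),(208,257),(70,222))];C=np.array(C)
print("corners",C.round(4),C.mean(0),[np.linalg.norm(C[i]-C[i-1]).round(4) for i in range(4)])
P=cloud(g)
hsv=cv2.cvtColor(g["frame"],cv2.COLOR_BGR2HSV)
m=((hsv[...,1]>100)&(P[...,2]<.03)&(P[...,2]>-.004)).astype(np.uint8);m[:220]=0;m[300:]=0;m[:,:80]=0;m[:,170:]=0
n,l,s,_=cv2.connectedComponentsWithStats(m);k=1+s[1:,4].argmax();v,u=np.nonzero(l==k)
Q=np.array([ray(g,a,b,.006) for a,b in zip(u,v)]);print("colour",len(Q),rect(Q))
for f in(-13.3,76.7,166.7,-103.3):
    r=[inverse_kinematics(p,q(y)) for p,y in(((.49,.2249,.08),f),((.49,.2249,.3),f),((.5589,-.1779,.109),f+33.3),((.5589,-.1779,.25),f+33.3))]
    print(f,[None if x is None else np.round(x,2)[[0,5]] for x in r])
E
```

```text
corners [[0.5487 0.2706]
 [0.5231 0.1607]
 [0.4374 0.1795]
 [0.4632 0.2909]] [0.49309746 0.2254131 ] [np.float64(0.0878), np.float64(0.1128), np.float64(0.0878), np.float64(0.1143)]
colour 2239 ((493.3070068359375, 227.3441925048828), (111.62600708007812, 87.15491485595703), 76.19799041748047)
-13.3 [array([0.37, 2.17]), array([0.37, 2.17]), array([-0.37,  0.86]), array([-0.37,  0.86])]
76.7 [array([0.37, 0.6 ]), array([0.37, 0.6 ]), array([-0.37, -0.72]), array([-0.37, -0.72])]
166.7 [array([ 0.37, -0.97]), array([ 0.37, -0.97]), array([-0.37, -2.29]), array([-0.37, -2.29])]
-103.3 [array([ 0.37, -2.54]), array([ 0.37, -2.54]), array([-0.37,  2.43]), array([-0.37,  2.43])]
```

```bash
python3 - <<'E'
from h import *
move_to([.49,.2249,.24],q(76.7));hold(.3)
print(state()["time"],state()["ft_force"],state()["ee_pos"])
g=get_image("wrist");np.savez("w1.npz",**g);cv2.imwrite("pics/w1.png",g["frame"])
P=cloud(g);R=P.reshape(-1,3);R=R[np.hypot(R[:,0]-.492,R[:,1]-.226)<.1]
for nm,z0,z1 in(("coaster",.003,.010),("foot",.013,.022),("htop",.115,.14)):
    Q=R[(R[:,2]>z0)&(R[:,2]<z1)]
    if len(Q): print(nm,len(Q),np.median(Q,0),rect(Q))
E
```

```text
3.3667 [ 0.3239756  -0.37371031  0.14694086] [0.49012136 0.22465713 0.23997991]
coaster 3280 [0.50628446 0.24369387 0.00615662] ((503.4853210449219, 221.20565795898438), (135.29168701171875, 145.75111389160156), 56.53477096557617)
foot 2486 [0.49574487 0.23934728 0.01818951] ((490.3055419921875, 226.04769897460938), (82.74099731445312, 59.97224807739258), 76.3766098022461)
htop 785 [0.49076787 0.22727058 0.12691122] ((490.67181396484375, 225.97854614257812), (23.538206100463867, 23.426944732666016), 76.97388458251953)
```

View pics/w1.png

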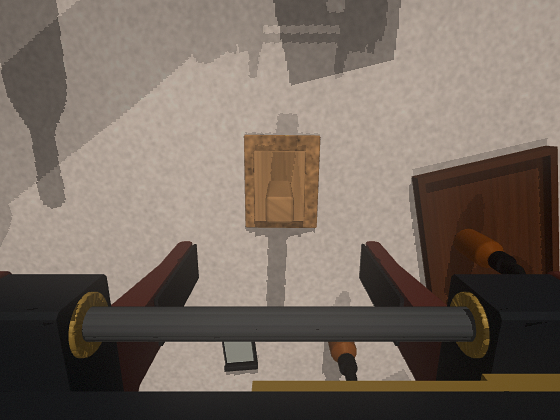

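The wrist view shows the coaster at (245–320, 135–229) with the tamper on it, slightly below its middle in the image. I'll refine the coaster centre by colour, then grasp and lift.

```bash
python3 - <<'E'
from h import *
g=np.load("w1.npz");P=cloud(g);hsv=cv2.cvtColor(g["frame"],cv2.COLOR_BGR2HSV)
for th in(80,95):
    m=((hsv[...,1]>th)&(P[...,2]<.03)).astype(np.uint8);m[:125]=0;m[240:]=0;m[:,:235]=0;m[:,330:]=0
    m=cv2.morphologyEx(m,cv2.MORPH_OPEN,np.ones((5,5)))
    v,u=np.nonzero(m);Q=np.array([ray(g,a,b,.006) for a,b in zip(u,v)]);print(rect(Q))
C=np.array([ray(g,a,b,.006)[:2] for a,b in((245,135),(320,135),(318.5,229),(246,229))]);print(C,C.mean(0))
move_l([.4903,.2254,.11],.15,q(76.8));move_l([.4903,.2254,.080],.08);close();hold(.2)
s=state();print(s["time"],s["finger_gap"],s["finger_force"],s["ft_force"])
move_l([.4903,.2254,.13],.1);hold(.3)
f=np.array([(hold(.05),state()["ft_force"])[1] for _ in range(6)]);s=state();print(s["time"],s["finger_gap"],s["ee_pos"],f.mean(0),f.std(0))
E
```

```text
((493.3950500488281, 227.9305419921875), (113.31372833251953, 89.22102355957031), 76.08136749267578)
((493.52593994140625, 227.87164306640625), (113.23219299316406, 88.97286987304688), 76.11162567138672)
[[0.4652057  0.29241153]
 [0.5504715  0.27218054]
 [0.52572842 0.15963238]
 [0.43682421 0.18069898]] [0.49455746 0.22623086]
6.1583 0.023773793738246157 29.997015595436096 [ 0.41443074  0.13823929 -0.07972064]
7.4083 0.024010994403757195 [0.49031005 0.22538955 0.12997165] [-0.17534045  0.01126436 -1.65275265] [0.22766619 0.3964833  0.48093987]
```

```bash
python3 - <<'E'
from h import *
F=76.8+33.3
move_l([.4903,.2254,.25],.2)
move_to([.5589,-.1779,.25],q(F));move_l([.5589,-.1779,.165],.15);hold(.2)
print(state()["time"],state()["ee_pos"])
for n in("wrist","top"):
    g=get_image(n);np.savez(n+"2.npz",**g);cv2.imwrite(f"pics/{n}2.png",g["frame"])
    P=cloud(g);R=P.reshape(-1,3);R=R[np.hypot(R[:,0]-.5486,R[:,1]+.1817)<.1]
    for nm,z0,z1 in(("rim",.05,.060),("foot",.097,.108)):
        Q=R[(R[:,2]>z0)&(R[:,2]<z1)]
        if len(Q): print(n,nm,len(Q),np.median(Q,0).round(4),rect(Q))
    print(np.histogram(R[:,2],np.arange(.04,.2,.005))[0])
a=cv2.resize(np.load("top2.npz")["frame"][150:300,270:420],(560,560));b=np.load("wrist2.npz")["frame"]
cv2.imwrite("pics/c2.png",cv2.resize(np.hstack([a,cv2.copyMakeBorder(b,0,140,0,0,0)]),(800,400)))
E
```

```text
10.5917 [ 0.55949071 -0.17804079  0.16662085]
wrist rim 3629 [ 0.5249 -0.161   0.0551] ((548.0125732421875, -181.98849487304688), (132.47613525390625, 108.169677734375), 19.864450454711914)
wrist foot 5575 [ 0.5503 -0.1581  0.1049] ((554.0839233398438, -164.3759765625), (60.2086181640625, 55.457984924316406), 20.244752883911133)
[ 542 1551 1688 1941    0    0    0    0    0    0    0   83 3148 2407
   49    1    0    2   84  103  102  111  127  154  256  294  321  353
  379  415  487]
top rim 296 [ 0.4992 -0.1907  0.0545] ((548.482421875, -181.53330993652344), (132.23712158203125, 107.63313293457031), 20.05254364013672)
top foot 596 [ 0.5401 -0.1665  0.1043] ((558.4287719726562, -177.48802185058594), (59.247955322265625, 83.92001342773438), 20.317251205444336)
[ 33 181 187 109   0   0   0   0   0   0   5  20 394 192   1   0   0   5
  11   8  14  13  13   9  15   9   8   9  11   7   4]
```

View pics/c2.png

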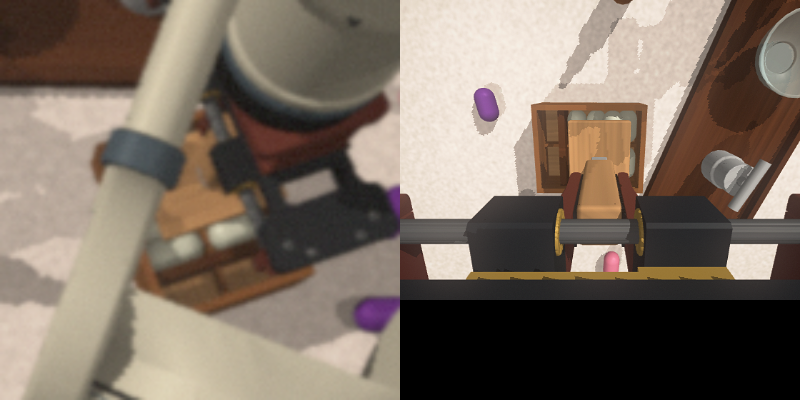

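Foot and box agree to within about 0.5 mm and 0.3°. Now a stepwise press under force feedback.

```bash
cat >> h.py <<'E'
def fz(n=4,dt=.02):
    r=[]
    for _ in range(n): hold(dt);r.append(state()["ft_force"][2])
    return np.mean(r)
E
python3 - <<'E'
from h import *
x,y=.5591,-.1781
move_l([x,y,.130],.08);hold(.3);b=fz(15);np.save("b.npy",b)
z=.1275;print("base",b,state()["time"]);log=[]
while z>.1005:
    move_l([x,y,z],.02);N=fz(3)-b
    log.append((round(z*1e3,1),round(state()["ee_pos"][2]*1e3,1),round(N,1)))
    if N>10 and z<.1115 or N>14: break
    z-=.0002 if (N>6 or z<.1075) else .0005
print(log);print(state()["time"],fz(8)-b)
E
```

```text
base -1.741743130670021 11.8333
[(127.5, np.float64(127.3), np.float64(-0.2)), (127.0, np.float64(127.0), np.float64(0.1)), (126.5, np.float64(126.5), np.float64(-0.6)), (126.0, np.float64(125.9), np.float64(0.2)), (125.5, np.float64(125.5), np.float64(0.1)), (125.0, np.float64(125.0), np.float64(0.3)), (124.5, np.float64(124.5), np.float64(0.3)), (124.0, np.float64(124.1), np.float64(1.0)), (123.5, np.float64(124.0), np.float64(3.5)), (123.0, np.float64(123.6), np.float64(6.4)), (122.8, np.float64(123.0), np.float64(6.2)), (122.6, np.float64(122.7), np.float64(6.6)), (122.4, np.float64(122.4), np.float64(6.2)), (122.2, np.float64(122.2), np.float64(6.0)), (121.7, np.float64(121.7), np.float64(5.6)), (121.2, np.float64(121.1), np.float64(5.8)), (120.7, np.float64(120.6), np.float64(5.6)), (120.2, np.float64(120.2), np.float64(5.7)), (119.7, np.float64(119.9), np.float64(6.5)), (119.5, np.float64(119.9), np.float64(7.3)), (119.3, np.float64(119.9), np.float64(8.0)), (119.1, np.float64(119.8), np.float64(9.4)), (118.9, np.float64(119.8), np.float64(9.2)), (118.7, np.float64(119.8), np.
[... 1688 characters left out ...]
106.3, np.float64(106.2), np.float64(0.8)), (106.1, np.float64(106.1), np.float64(1.0)), (105.9, np.float64(105.9), np.float64(1.4)), (105.7, np.float64(105.7), np.float64(1.3)), (105.5, np.float64(105.5), np.float64(1.3)), (105.3, np.float64(105.3), np.float64(1.0)), (105.1, np.float64(105.1), np.float64(1.0)), (104.9, np.float64(104.8), np.float64(1.1)), (104.7, np.float64(104.8), np.float64(2.1)), (104.5, np.float64(104.8), np.float64(4.0)), (104.3, np.float64(104.8), np.float64(6.8)), (104.1, np.float64(104.8), np.float64(7.7)), (103.9, np.float64(104.8), np.float64(8.4)), (103.7, np.float64(104.8), np.float64(9.4)), (103.5, np.float64(104.8), np.float64(10.2))]
34.6583 9.854767739915495
```

The bed went rigid at TCP 104.8 mm, which matches level stones (35 + 74 − 4 mm). Next is the 12 N push and the retreat.

```bash
python3 - <<'E'
from h import *
x,y=.5591,-.1781;b=np.load("b.npy");z=.1035
for _ in range(6):
    N=fz(6)-b;print(round(z*1e3,2),N)
    if abs(N-12)<.4: break
    z+=np.clip((N-12)/4.5*1e-3,-.0004,.0004);move_l([x,y,z],.01)
h=[fz(5)-b for _ in range(14)];print(np.round(h,1),state()["time"])
move_l([x,y,z+.004],.03);move_l([x,y,.20],.15);hold(.15)
g=get_image("wrist");np.savez("w3.npz",**g);cv2.imwrite("pics/w3.png",g["frame"])
P=cloud(g);R=P.reshape(-1,3);c,s=np.cos(np.radians(20)),np.sin(np.radians(20))
d=R[:,:2]-[.5484,-.1817];X=np.stack([d@[c,s],d@[-s,c]],1)
m=(X[:,0]>-.028)&(X[:,0]<.058)&(abs(X[:,1])<.046)&(R[:,2]<.06);print("max heights in bed",np.sort(R[m,2])[-40::5],m.sum(),state()["time"])
E
```

```text
103.5 9.819000148427325
103.1 11.321492734127073
102.95 11.99579750628384
[11.7 11.5 11.7 11.6 11.9 11.9 12.  11.8 11.8 12.  11.9 11.7 11.8 12.1] 36.7583
max heights in bed [0.03556228 0.03560987 0.0356517  0.03570707 0.03580306 0.03594047
 0.03604726 0.03626295] 1525 38.0083
```

View pics/w3.png

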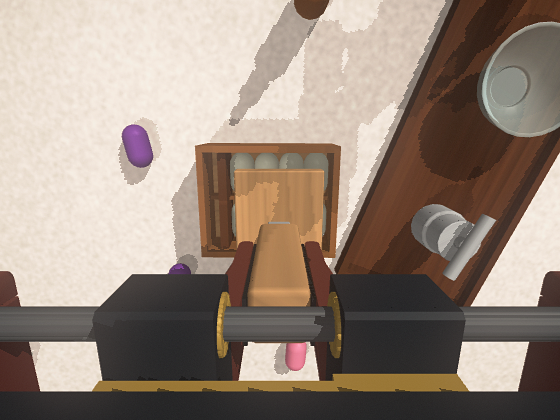

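The four stones of the +y lane lie level at about 35.5 mm (row at (230–330,160)). I'll take the tamper back to the coaster and check the other lane from the top camera.

```bash
python3 - <<'E'
from h import *
x,y=.4933,.2275
move_l([.5591,-.1781,.25],.2);move_to([x,y,.24],q(76.3));move_l([x,y,.095],.12);hold(.2)
g=get_image("top");cv2.imwrite("pics/t4.png",cv2.resize(g["frame"][170:300,60:400],None,fx=2.35,fy=2.35))
P=cloud(g);R=P.reshape(-1,3);c,s=np.cos(np.radians(20)),np.sin(np.radians(20))
d=R[:,:2]-[.5484,-.1817];X=np.stack([d@[c,s],d@[-s,c]],1)
for k in(1,-1):
    m=(X[:,0]>-.03)&(X[:,0]<.056)&(k*X[:,1]>.004)&(k*X[:,1]<.044);print("lane",k,np.percentile(R[m,2],[50,95,99,100]).round(4))
Q=R[(np.hypot(R[:,0]-x,R[:,1]-y)<.07)&(R[:,2]>.031)&(R[:,2]<.044)];print("foot",len(Q),rect(Q))
b=fz(8);z=.0785;move_l([x,y,z],.06)
while z>.072:
    N=fz(3)-b
    if N>2: break
    z-=.0004;move_l([x,y,z],.02)
print("contact",z,N,state()["ee_pos"]);hold(.2);gripper_open();hold(.3)
print(state()["time"])
move_l([x,y,.22],.12);hold(.2)
g=get_image("wrist");P=cloud(g);R=P.reshape(-1,3);R=R[np.hypot(R[:,0]-x,R[:,1]-y)<.1]
for nm,z0,z1 in(("foot",.013,.022),("htop",.11,.135)):
    Q=R[(R[:,2]>z0)&(R[:,2]<z1)]
    if len(Q): print(nm,len(Q),rect(Q),np.median(Q[:,2]))
cv2.imwrite("pics/w5.png",g["frame"]);np.savez("w5.npz",**g);print(state()["time"])
E
```

```text
lane 1 [0.0324 0.0362 0.0372 0.0384]
lane -1 [0.032  0.036  0.0374 0.0397]
foot 887 ((490.2130432128906, 215.39743041992188), (60.125247955322266, 60.466148376464844), 76.07115936279297)
contact 0.07530000000000002 5.2449360083065155 [0.49341662 0.22753161 0.07586176]
46.1167
foot 2775 ((492.7685852050781, 227.7415008544922), (83.5080337524414, 60.01169967651367), 76.3387451171875) 0.018211948098563913
htop 901 ((492.9609680175781, 227.69998168945312), (24.92923927307129, 23.095046997070312), 76.6085205078125) 0.12280645403367096
47.725
```

View pics/w5.png

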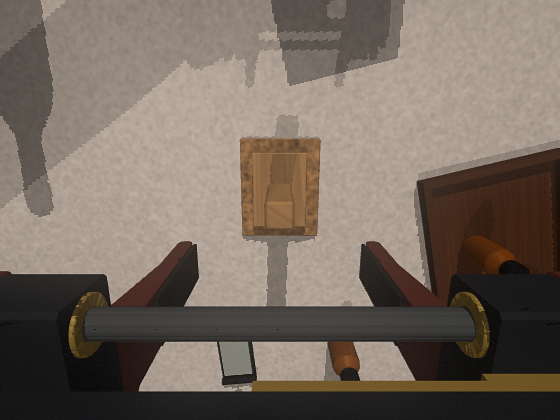

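View pics/t4.png

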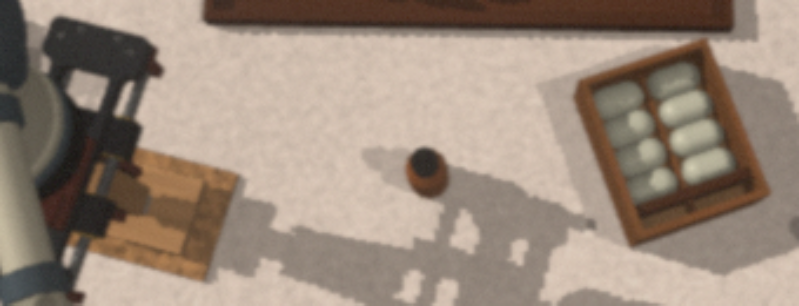

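The tamper stands upright and centred on the coaster (foot at (253–305,152–235), coaster at (241–320,138–236)). All eight stones lie level in both lanes (box around (670,140)), and the dropper has not moved.

```bash
python3 -c "
from bench import *
print(job_done())"
```

```text
the job is handed in; nothing more can be done
None
```

The job is handed in at about 48 s of the 61 s limit: all eight stones measured level, pressed at about 12 N for over a second (highest force read about 12 N), and the tamper is back upright within about 1 mm of the coaster's middle and released.

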